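# Seat the keyed lap wheel on the jade polisher's spindle

## Task

Fit the lap wheel with the slotted hole and oblong hub onto the upright spindle of the low grey polishing machine: lift it by its hub, lower it over the spindle, and turn it while pressing lightly until its two slots take the spindle's cross key and it drops fully home, flat on the flange. Keep hold of it until it is down, then let go and move clear. Leave the other two wheels where they lie.

Things in the scene. Friction and masses are not known exactly. Their poses are not given: they have to be found in the camera images.
- lap_wheel: Loose metal wheel, 0.4 kg: disc 116 mm across, 12 thick, with an oblong hub 80 mm along x, 54 mm across its two flats along y (fingers close on these), standing 30 mm above the disc; overall height 42. Hole right through, 34 mm across, with two facing slots 22 mm wide along x, reaching 32 mm from the centre. Origin: centre of the underside, z up. A half turn makes no difference.
- spindle: Fixed, does not turn. Origin: on its axis, top of its round flange, z up, 70 mm above the table. Shaft 60 mm tall, 28 mm thick, tapering above 34 mm to a 12 mm nose. Cross key along x on both sides: to 28 mm from the axis, 10 thick, 26 tall, ridged top. Home: wheel's origin at this origin, its x along this x (either way); out of line it stays 20-26 mm high. Play 3 mm, 10 degrees.
- plain_wheel: Another wheel, to be left alone: the same disc, but a round hub 54 mm across with a plain round hole 28 mm across, overall height 42 mm. Origin: centre of its underside.
- cup_wheel: Another wheel, to be left alone: 100 mm across, 40 mm tall, with a solid tapered round hub and no through hole. Origin: centre of its underside.
Mind the look-alikes: they are no part of the job. Leave any green look-alike of the lap_wheel alone.

How it is judged:
On the way:
1. the wheel is brought down over the spindle, slots on the key, to within 12 mm of home while still held in the fingers (z of lap_wheel in the frame of spindle below 0.012 m and horizontal distance between lap_wheel and spindle below 0.01 m and angle between the x axis of lap_wheel and the x axis of spindle, either way round below 0.35 rad and contact force between the fingers and lap_wheel above 0.5 N), for 0.05 s.
At the end, for the whole second after the job is handed in: The slotted lap wheel sits on the spindle at rest and released, its underside within 4 mm of the flange, level within 4 degrees, centred within 10 mm, its slots within 20 degrees of the key (z of lap_wheel in the frame of spindle between -0.004 and 0.004 m and horizontal distance between lap_wheel and spindle below 0.01 m and angle between the x axis of lap_wheel and the x axis of spindle, either way round below 0.35 rad and angle between lap_wheel's own z axis and vertical below 0.07 rad and linear speed of lap_wheel below 0.02 m/s); the robot touches nothing.
It fails at once if one of the other two wheels is shifted by more than 40 mm (distance of any of plain_wheel, cup_wheel from where it was at the start of the episode above 0.04 m).
It also fails if it takes over 38 s, if anything falls off the work surface, if the arm or the gripper's body presses on something with over 40 N, if the wrist force passes 120 N, or if a joint passes its speed limit or range.

## Robot

A 7-joint arm with a two-finger parallel gripper is mounted at the origin on the work surface. World frame = base frame: x ahead of the robot, y to its left, z up, the work surface at z = 0. Lengths are in m, angles in rad, forces in N, time in s.
With the tool pointing down it reaches from about 0.4 to 0.85 m from the base axis. Payload 10.4 kg.
Tool frame: the origin (TCP) lies midway between the tips of the shut fingers; the grasp point (between the pads) lies 19 mm behind it; z points along the fingers, y is the line along which they close (so a half turn about z gives the same grasp; the last joint's range is limited). The gripper opens to 85 mm and grips with 20 to 120 N. Pads are 22 mm wide; open, the fingers measure 114 mm over their backs; the gripper's body (76 mm by 85 mm) begins 54 mm behind the grasp point. The pads swing forward as they close: fully open they stand 13 mm farther back than shut.
Start: joints at [-0.023, 0.332, -0.065, 1.46, 0.022, 1.35, -0.088], TCP at [0.625, 0, 0.231] pointing down, gripper open.
Joint ranges: [-2.6, 2.6], [-0.5, 2.12], [-1.47, 1.34], [0.16, 2.42], [-1.27, 4.41], [0.06, 2.06], [-2.6, 2.6]. Speed limits (rad/s): [2.22, 2.22, 2.79, 2.79, 3.14, 3.14, 3.14].

## Interface

Orientations are given as a unit quaternion [x, y, z, w].
In Python, from workcell import get_obs, camera, camera_params, hand_in gives the robot as it stands.
- The arm moves only by the tool carry_out, never from a script. Its argument "commands" is a list that holds one entry, the list of rows, each a list of 6 numbers: the shift along the tool's x, y, z in units of 40 mm (1.0 is 40 mm), then the turn, a rotation vector about the tool's x, y, z in units of 6 degrees (1.0 is 6 degrees). In form: [[[x, y, z, ax, ay, az], ...]]. A call has 1 to 20 rows; each row shifts and turns the commanded pose from where the row before left it, along the tool's axes as they then stand; what a row does not reach is not made up. A row lasts 1/12 s, in which the tool goes at most 41.7 mm and 7.16 degrees, less where a joint would pass 70% of its speed; a pose out of reach is approached as far as the arm can. A call is refused whole if a number of a shift passes 1 or a number of a turn 1, either way. A call with a gripper value outside its range is refused whole. "hand" is the closure, from -1 (fully open) to 1 (shut), set as the call begins (left out, the last holds). The fingers move at their own pace and stop on an object; "force" is the grip in N (left out, the last holds). Time passes only in rows, so rows that do not move let the fingers close. It gives the time, the measured TCP pose, the force, the opening and the grip force at its end, in the units of the state.
- get_obs(): the state, without advancing time (a new reading comes with each control period).
- camera(name): name is "scene" or "side" or "wrist"; returns the picture (384x512x3 uint8, red, green, blue); there is no depth.
- camera_params(name): a dict with "mtx" (3x3 intrinsics, pixels), "R" (3x3) and "t" (3): a world point X has camera coordinates R X + t. Camera axes: x right, y down, z forward; pixel columns grow to the right and rows downward; lengths in m; the calibration is good to about 2 mm. A picture is of the moment at which its call begins: read the wrist's pose just before it. camera_params takes no time and is no camera call; for the wrist camera it gives the pose at the moment of the call.
- hand_in(): hands the job in; it is judged then, once.
The state is a dict: "clock": time; "joint_pos": joint angles; "joint_velocities": joint speeds; "tau": joint torques, N m; "position": TCP position; "ee_rot": TCP orientation; "ft_force": force on the tool from outside, world axes, zero at the start; "torque": the same for the moment, N m; "grip_width": opening from 0.0 (shut) to 1.0 (fully open); "grasp_force": force on a finger pad.
Only numpy, scipy, OpenCV 4.12 (cv2) and the standard library are available. Lean on these libraries where they do the work, as an engineer would, in place of code of your own. Each camera call takes 0.05 s, during which the arm holds its last target. There are 200 camera calls.

## Working session

There is one attempt and no reset: what is moved stays moved. The work goes in short steps, Python scripts to look and compute and a tool call to move; the robot and the scene stay as the last step left them, time stands still between calls to the robot, and variables do not carry over. Pictures are saved under pics/ and viewed, at most 10 in all, crops included, and the job is handed in when it is done.

Besides the shell and the picture viewer there is one more tool, called after "Request:" by a JSON object that holds its "api" and its "payload", one argument or row to a line. carry_out: Moves the arm, as the interface text tells. Its arguments: {"type":"object","properties":{"commands":{"type":"array"},"hand":{"type":"number"},"force":{"type":"number"}},"required":["commands"]}

```bash
mkdir -p pics; cat > h.py <<'E'
import numpy as np,cv2
from workcell import get_obs,camera,camera_params,hand_in
def snap(name,fn,crop=None,s=1):
    p=camera_params(name); im=camera(name)[:,:,::-1]
    if crop: im=im[crop[1]:crop[3],crop[0]:crop[2]]
    cv2.imwrite('pics/'+fn,cv2.resize(im,None,fx=s,fy=s,interpolation=cv2.INTER_CUBIC)); return p
def ray(p,uv,z):
    K,R,t=[np.array(p[k]) for k in('mtx','R','t')]
    d=R.T@np.linalg.inv(K)@np.array([*uv,1.]); c=-R.T@np.ravel(t)
    return c+d*(z-c[2])/d[2]
def proj(p,X):
    K,R,t=[np.array(p[k]) for k in('mtx','R','t')]
    q=K@(R@np.array(X)+np.ravel(t)); return q[:2]/q[2]
E
python3 - <<'E'
from h import *
for n in('scene','side','wrist'): 
    p=snap(n,n+'0.png',s=1.5 if n!='wrist' else 1); print(n,-np.array(p['R']).T@np.ravel(p['t']))
o=get_obs();print(o['clock'],o['position'],o['ee_rot'],o['grip_width'])
E
```

```text
scene [ 0.93917168 -0.37156967  0.98490445]
side [0.38412109 0.61585772 0.56235274]
wrist [0.62524141 0.0829796  0.37235988]
0.15 [6.24720164e-01 7.95291741e-06 2.30727239e-01] [ 7.07088100e-01  7.07125269e-01 -3.81152179e-04 -3.58340030e-04] 0.9996927183158484
```

View pics/scene0.png

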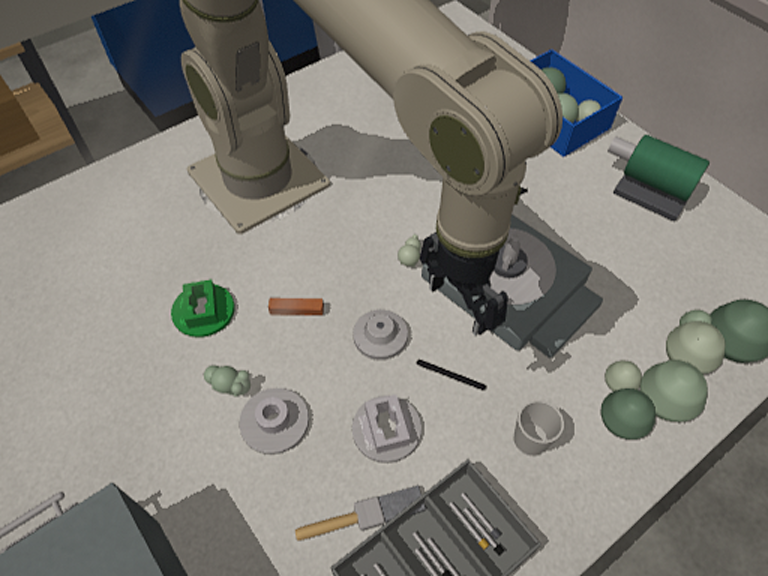

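View pics/side0.png

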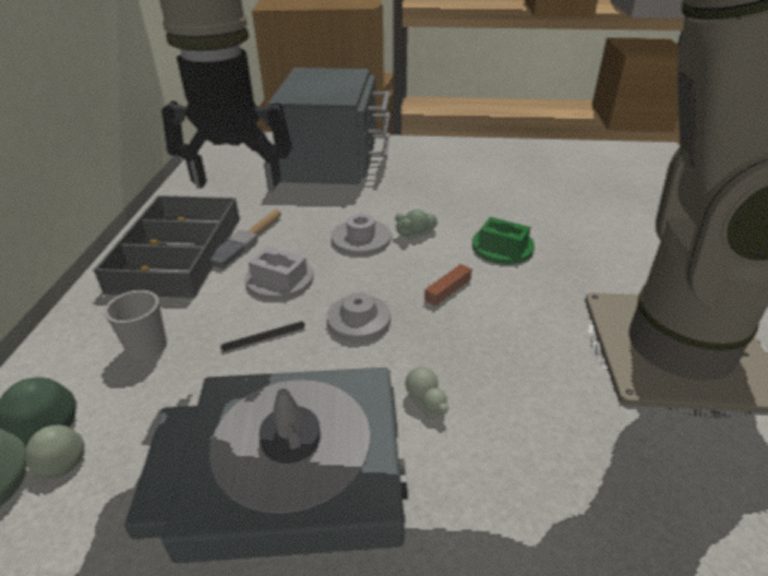

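The scene picture shows the grey slotted wheel at about (388,427) and the green look-alike at (203,305). The side picture shows the spindle at about (289,430) and the wheel at (279,273). Both are in 1.5x pixels. Next I'll enlarge the wheel and the spindle.

```bash
python3 - <<'E'
from h import *
a=cv2.imread('pics/scene0.png');b=cv2.imread('pics/side0.png')
a=a[385:470,340:440];b=b[370:500,200:380]
f=lambda i,s:cv2.resize(i,None,fx=s,fy=s,interpolation=cv2.INTER_CUBIC)
A=f(a,4);B=f(b,2.2);H=max(A.shape[0],B.shape[0])
pad=lambda i:cv2.copyMakeBorder(i,0,H-i.shape[0],0,0,0)
cv2.imwrite('pics/c1.png',np.hstack([pad(A),pad(B)]));print(A.shape,B.shape)
p=camera_params('scene');q=camera_params('side')
print(ray(p,(388/1.5,430/1.5),.012),ray(q,(279/1.5,277/1.5),.012),ray(q,(289/1.5,440/1.5),.07),ray(q,(283/1.5,395/1.5),.13))
E
```

```text
(340, 400, 3) (286, 396, 3)
[ 0.63707061 -0.13073087  0.012     ] [ 0.6271324  -0.11835863  0.012     ] [0.52117721 0.25443967 0.07      ] [0.52294022 0.24318259 0.13      ]
```

View pics/c1.png

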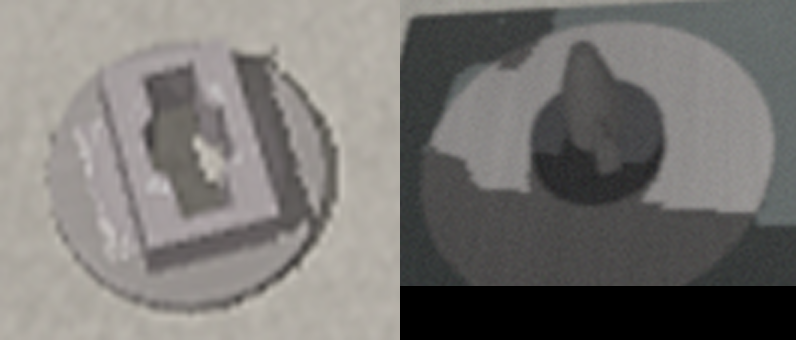

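The left crop shows the hub top, with corners near (100,70), (232,50), (278,215) and (148,248). The right crop shows the flange around (598,140), the nose at (583,45) and one key arm pointing at the camera near (612,155).

```bash
python3 - <<'E'
from h import *
p=camera_params('scene');q=camera_params('side')
c=[ray(p,((x/4+340)/1.5,(y/4+385)/1.5),.042)for x,y in[(100,70),(232,50),(278,215),(148,248)]]
for i in range(4): d=c[(i+1)%4]-c[i];print(c[i],np.linalg.norm(d),np.degrees(np.arctan2(d[1],d[0])))
print(np.mean(c,0))
g=lambda x,y,z:ray(q,(((x-400)/2.2+200)/1.5,(y/2.2+370)/1.5),z)
print('flange',g(598,142,.07),g(531,142,.07),g(665,142,.07),'nose',g(583,43,.13),'key',g(612,150,.096))
o=get_obs();from scipy.spatial.transform import Rotation as R
print(R.from_quat(o['ee_rot']).as_matrix().round(2))
E
```

```text
[ 0.58567979 -0.13918249  0.042     ] 0.05509903804498814 61.96004366170404
[ 0.61158115 -0.09055097  0.042     ] 0.07331102408808146 -23.62608615957621
[ 0.67874727 -0.11993155  0.042     ] 0.05331729859738388 -112.62953781138742
[ 0.6582323  -0.16914406  0.042     ] 0.07849562214004299 157.56113759905924
[ 0.63356013 -0.12970227  0.042     ]
flange [0.52164882 0.24721035 0.07      ] [0.55513096 0.24951126 0.07      ] [0.48817659 0.24491011 0.07      ] nose [0.52444209 0.23576347 0.13      ] key [0.50681463 0.27075743 0.096     ]
[[-0.  1. -0.]
 [ 1.  0. -0.]
 [-0. -0. -1.]]
```

Request:
{"api": "carry_out", "payload": {
  "commands": [
    [[-0.8,0.05,0.1,0,0,0],[-0.8,0.05,0.1,0,0,0],[-0.8,0.05,0.1,0,0,0],[-0.8,0.05,0.1,0,0,0],[0,0,0.15,0,0,-0.9],[0,0,0.15,0,0,-0.9],[0,0,0.15,0,0,-0.9],[0,0,0.15,0,0,-0.9],[0,0,0.15,0,0,-0.9],[0,0,0.15,0,0,-0.9],[0,0,0.15,0,0,-0.9],[0,0,0.15,0,0,-0.9],[0,0,0.15,0,0,-0.9],[0,0,0.15,0,0,-0.9],[0,0,0.15,0,0,-0.9],[0,0,0.15,0,0,-0.9],[0,0,0,0,0,-0.2],[0,0,0,0,0,0]]
  ],
  "hand": -1,
  "force": 60
}}

```text
clock: 1.65
position: [0.6327, -0.128, 0.1429]
ee_rot: [0.208, 0.978, 0.0, -0.001]
ft_force: [-0.4, 0.7, 0.9]
grip_width: 1.002
grasp_force: 0.0
```

```bash
python3 - <<'E'
from h import *
snap('wrist','w1.png',s=1.5)
E
```

```text
(no output)
```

View pics/w1.png

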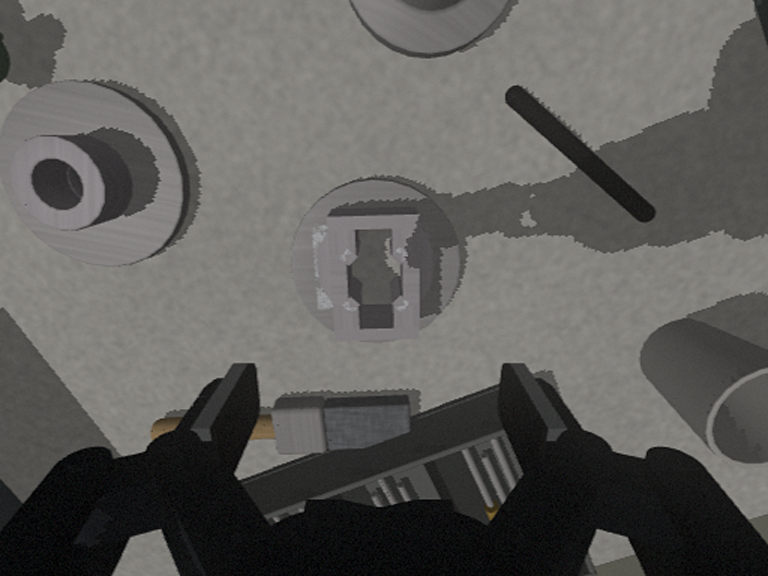

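The wrist picture shows the hub top with corners near (329,215), (418,215), (419,338) and (334,338), almost square to the fingers.

```bash
python3 - <<'E'
from h import *
from scipy.spatial.transform import Rotation as R
p=camera_params('wrist');o=get_obs();M=R.from_quat(o['ee_rot']).as_matrix()
c=[ray(p,(x/1.5,y/1.5),.042)for x,y in[(329,215),(418,215),(419,338),(334,338)]]
for i in range(4): d=M.T@(c[(i+1)%4]-c[i]);print(np.linalg.norm(d),np.degrees(np.arctan2(d[1],d[0])))
m=np.mean(c,0);print(m,M.T@(m-o['position']),'units',M.T@(m-o['position'])/.04)
E
```

```text
0.051571158354677585 89.99606203261378
0.07888662604071818 177.79433942611342
0.05435220569026241 -89.99933610318458
0.07882441874237157 -0.1853726337585564
[ 0.63123202 -0.12874763  0.042     ] [ 0.00129079 -0.00138441  0.10138628] units [ 0.03226976 -0.03461014  2.53465691]
```

Request:
{"api": "carry_out", "payload": {
  "commands": [
    [[0.03,-0.03,0.4,0,0,0.1],[0,0,0.4,0,0,0],[0,0,0.4,0,0,0],[0,0,0.4,0,0,0],[0,0,0.4,0,0,0],[0,0,0.4,0,0,0],[0,0,0.4,0,0,0],[0,0,0.4,0,0,0],[0,0,0,0,0,0],[0,0,0,0,0,0]]
  ],
  "hand": -1
}}

```text
clock: 2.53
position: [0.6312, -0.1285, 0.0153]
ee_rot: [0.214, 0.977, -0.0, -0.0]
ft_force: [-0.1, 0.3, 0.7]
grip_width: 1.003
grasp_force: 0.0
```

Request:
{"api": "carry_out", "payload": {
  "commands": [
    [[0,0,0,0,0,0],[0,0,0,0,0,0],[0,0,0,0,0,0],[0,0,0,0,0,0],[0,0,0,0,0,0],[0,0,0,0,0,0],[0,0,0,0,0,0],[0,0,0,0,0,0],[0,0,0,0,0,0],[0,0,0,0,0,0]]
  ],
  "hand": 1,
  "force": 60
}}

```text
clock: 3.37
position: [0.6326, -0.1288, 0.0171]
ee_rot: [0.213, 0.977, 0.0, 0.001]
ft_force: [-0.7, 0.1, 6.1]
grip_width: 0.617
grasp_force: 63.9
```

Request:
{"api": "carry_out", "payload": {
  "commands": [
    [[0,0,-0.3,0,0,0],[0,0,-0.6,0,0,0],[0,0,-0.7,0,0,0],[0,0,-0.7,0,0,0],[0,0,-0.7,0,0,0],[0,0,-0.7,0,0,0],[0,0,-0.6,0,0,0],[0,0,0,0,0,0]]
  ]
}}

```text
clock: 4.03
position: [0.6336, -0.1288, 0.1941]
ee_rot: [0.213, 0.977, 0.0, 0.004]
ft_force: [1.3, -0.0, -1.6]
grip_width: 0.622
grasp_force: 63.6
```

Request:
{"api": "carry_out", "payload": {
  "commands": [
    [[0.3,0.36,0,0,0,0],[0.5,0.6,0,0,0,0],[0.5,0.6,0,0,0,0],[0.5,0.6,0,0,0,0],[0.5,0.6,0,0,0,0],[0.5,0.6,0,0,0,0],[0.5,0.6,0,0,0,0],[0.5,0.6,0,0,0,0],[0.5,0.6,0,0,0,0],[0.12,0.18,0,0,0,0.4],[0,0,0,0,0,0.8],[0,0,0,0,0,0.8],[0,0,0,0,0,0.8],[0,0,0,0,0,0.8],[0,0,0,0,0,0.8],[0,0,0,0,0,0.8],[0,0,0,0,0,0.8],[0,0,0,0,0,0.5],[0,0,0,0,0,0],[0,0,0,0,0,0]]
  ]
}}

```text
clock: 5.7
position: [0.5592, 0.1391, 0.187]
ee_rot: [0.526, 0.85, -0.0, -0.0]
ft_force: [-0.1, -0.0, -2.5]
grip_width: 0.621
grasp_force: 63.5
```

```bash
python3 - <<'E'
from h import *
snap('wrist','w2.png',s=1.5)
E
```

```text
(no output)
```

View pics/w2.png

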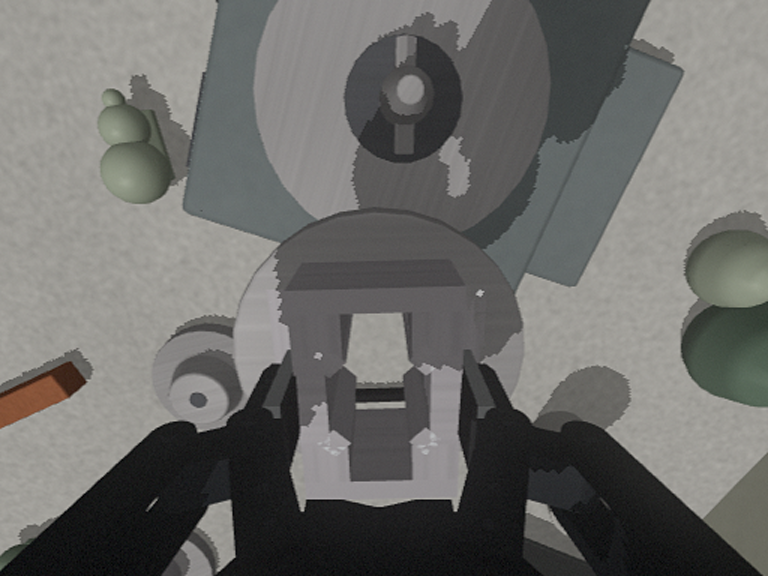

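The wrist picture shows the flange with its centre near (403,98), the key arm ends near (406,36) and (403,154), and the nose at (411,88). The key runs nearly parallel to the slots. The hub top's outer edge runs from (285,290) to (472,290) and the disc rim top is at (378,208).

```bash
python3 - <<'E'
from h import *
from scipy.spatial.transform import Rotation as R
p=camera_params('wrist');o=get_obs();M=R.from_quat(o['ee_rot']).as_matrix();P=np.array(o['position'])
print(P,np.degrees(np.arctan2(M[1,0],M[0,0])))
f=lambda n,x,y,z:(lambda X:print(n,X.round(4),'tool mm',(1e3*M.T@(X-P)).round(1)))(ray(p,(x/1.5,y/1.5),z))
f('flange',403,98,.07);f('fl L',345,98,.07);f('fl R',462,98,.07);f('fl T',403,34,.07);f('fl B',403,163,.07);f('nose',411,88,.13);f('k1',406,36,.095);f('k2',403,154,.095)
zt=P[2]-.017+.042
f('hubTL',285,290,zt);f('hubTR',472,290,zt);f('rim',378,208,zt-.03)
f('rimL',234,310,zt-.03);f('rimR',523,310,zt-.03)
for x in(0,.04):
  for y in(-.027,.027): print((1.5*proj(p,P+M@[x,y,-.025])).round())
E
```

```text
[0.55925099 0.13919999 0.18707847] 116.52389102341857
flange [0.5254 0.2393 0.07  ] tool mm [104.7  14.5 117.1]
fl L [0.496  0.2247 0.07  ] tool mm [104.7 -18.4 117.1]
fl R [0.5553 0.2543 0.07  ] tool mm [104.7  47.9 117.1]
fl T [0.5106 0.2676 0.07  ] tool mm [136.6  13.9 117.1]
fl B [0.5418 0.2079 0.07  ] tool mm [ 69.2  15.2 117.1]
nose [0.5261 0.2384 0.13  ] tool mm [103.6  14.6  57.1]
k1 [0.5135 0.2623 0.095 ] tool mm [130.6  14.1  92.1]
k2 [0.5379 0.2125 0.095 ] tool mm [75.2 13.7 92.1]
hubTL [0.517  0.1634 0.2121] tool mm [ 40.5 -27.  -25. ]
hubTR [0.5664 0.188  0.2121] tool mm [ 40.5  28.2 -25. ]
rim [0.5328 0.193  0.1821] tool mm [60.   0.4  5. ]
rimL [0.5014 0.1345 0.1821] tool mm [ 21.6 -53.9   5. ]
rimR [0.5989 0.1832 0.1821] tool mm [21.7 55.1  5. ]
[294. 407.]
[460. 407.]
[285. 292.]
[468. 292.]
```

Request:
{"api": "carry_out", "payload": {
  "commands": [
    [[0.4,0.05,0,0,0,0],[0.5,0.08,0,0,0,0],[0.5,0.08,0,0,0,0],[0.5,0.08,0,0,0,0],[0.5,0.05,0,0,0,0],[0.16,0.01,0,0,0,0],[0,0,0,0,0,0],[0,0,0,0,0,0]]
  ]
}}

```text
clock: 6.42
position: [0.5268, 0.2365, 0.1872]
ee_rot: [0.527, 0.85, -0.0, 0.0]
ft_force: [0.2, -0.7, -2.7]
grip_width: 0.621
grasp_force: 63.4
```

Request:
{"api": "carry_out", "payload": {
  "commands": [
    [[0,0,0.15,0,0,0],[0,0,0.2,0,0,0],[0,0,0.2,0,0,0],[0,0,0.2,0,0,0],[0,0,0.2,0,0,0],[0,0,0.2,0,0,0],[0,0,0.2,0,0,0],[0,0,0.2,0,0,0],[0,0,0,0,0,0],[0,0,0,0,0,0]]
  ]
}}

```text
clock: 7.25
position: [0.5263, 0.2371, 0.1248]
ee_rot: [0.527, 0.85, -0.0, -0.0]
ft_force: [0.5, 0.9, -2.6]
grip_width: 0.622
grasp_force: 63.4
```

Request:
{"api": "carry_out", "payload": {
  "commands": [
    [[0,0,0.1,0,0,0],[0,0,0.1,0,0,0],[0,0,0.1,0,0,0],[0,0,0.1,0,0,0],[0,0,0.1,0,0,0],[0,0,0,0,0,0],[0,0,0,0,0,0]]
  ]
}}

```text
clock: 7.83
position: [0.5265, 0.2371, 0.1051]
ee_rot: [0.527, 0.85, -0.0, -0.0]
ft_force: [0.3, 0.1, -3.6]
grip_width: 0.619
grasp_force: 63.4
```

Request:
{"api": "carry_out", "payload": {
  "commands": [
    [[0,0,0.1,0,0,0],[0,0,0.1,0,0,0],[0,0,0.1,0,0,0],[0,0,0.1,0,0,0],[0,0,0,0,0,0],[0,0,0,0,0,0]]
  ]
}}

```text
clock: 8.33
position: [0.5264, 0.2371, 0.089]
ee_rot: [0.527, 0.85, -0.0, -0.0]
ft_force: [0.1, -0.4, -3.8]
grip_width: 0.621
grasp_force: 63.4
```

Request:
{"api": "carry_out", "payload": {
  "commands": [
    [[0,0,0.05,0,0,0],[0,0,0.05,0,0,0],[0,0,0,0,0,0],[0,0,0,0,0,0]]
  ]
}}

```text
clock: 8.67
position: [0.527, 0.2374, 0.0871]
ee_rot: [0.527, 0.85, 0.0, 0.0]
ft_force: [-5.3, -1.9, 11.5]
grip_width: 0.625
grasp_force: 65.1
```

The wheel met the flange at the height I'd worked out, so I'll release it.

Request:
{"api": "carry_out", "payload": {
  "commands": [
    [[0,0,-0.03,0,0,0],[0,0,0,0,0,0],[0,0,0,0,0,0],[0,0,0,0,0,0],[0,0,0,0,0,0],[0,0,0,0,0,0],[0,0,0,0,0,0],[0,0,0,0,0,0]]
  ],
  "hand": -1
}}

```text
clock: 9.33
position: [0.5266, 0.2372, 0.0865]
ee_rot: [0.527, 0.85, 0.0, -0.0]
ft_force: [-0.2, -0.7, -0.4]
grip_width: 0.998
grasp_force: 0.0
```

Request:
{"api": "carry_out", "payload": {
  "commands": [
    [[0,0,-0.2,0,0,0],[0,0,-0.4,0,0,0],[0,0,-0.6,0,0,0],[0,0,-0.6,0,0,0],[0,0,-0.6,0,0,0],[-0.5,0,-0.3,0,0,0],[-0.5,0,0,0,0,0],[-0.5,0,0,0,0,0],[0,0,0,0,0,0],[0,0,0,0,0,0]]
  ]
}}

```text
clock: 10.17
position: [0.5538, 0.1822, 0.195]
ee_rot: [0.528, 0.849, 0.0, 0.0]
ft_force: [-0.3, -0.4, -0.3]
grip_width: 1.002
grasp_force: 0.0
```

```bash
python3 - <<'E'
from h import *
a=snap('wrist','w3.png');q=snap('side','s3.png',(110,210,290,370),2.4)
b=cv2.imread('pics/s3.png');w=cv2.resize(cv2.imread('pics/w3.png'),(366,275))
cv2.imwrite('pics/e.png',np.hstack([cv2.copyMakeBorder(w,0,b.shape[0]-275,0,0,0),b]))
E
```

```text
(no output)
```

View pics/e.png

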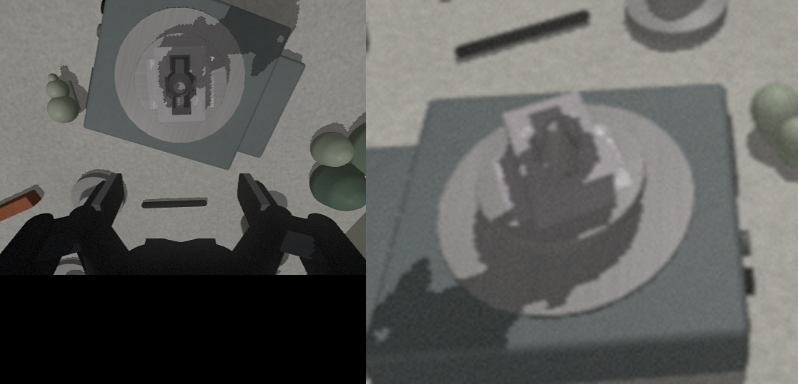

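The pictures show the wheel level on the spindle with its slots on the key: hub at (180,85) on the left, wheel at (560,170) on the right. The gripper is clear.

```bash
python3 -c "
from workcell import *
print(hand_in())"
```

```text
the job is handed in; nothing more can be done
None
```

The slotted lap wheel is home on the spindle: it met the flange at the expected height with its slots on the key, was then released, and the job was handed in with the arm clear (about 10 s of the 38 s used, no verdict returned).

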